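# Clear the key box, swap car key for spectacles case and shut it

### The arm

A 7-joint arm with a two-finger parallel gripper is mounted at the origin on the work surface. World frame = base frame: x ahead of the robot, y to its left, z up, the work surface at z = 0. Lengths are in m, angles in rad, forces in N, time in s.
With the tool pointing down it reaches from about 0.425 to 0.95 m from the base axis. Payload 4.7 kg.
Tool frame: the origin (TCP) lies at the very end of the fingers, on their centre line; the grasp point (between the pads) lies 19 mm behind it; z points along the fingers, y is the line along which they close (so a half turn about z gives the same grasp; the last joint's range is limited). The gripper opens to 85 mm and grips with 20 to 120 N. Pads are 22 mm wide; open, the fingers measure 114 mm over their backs; the gripper's body (76 mm by 85 mm) begins 54 mm behind the grasp point. The pads swing forward as they close: fully open they stand 13 mm farther back than shut.
Start: joints at [-1.171, 0.469, -0.049, 1.532, 0.024, 1.141, -0.082], TCP at [0.281, 0.614, 0.231] pointing down, gripper open.
Joint ranges: [-2.59, 2.59], [-0.33, 1.99], [-1.39, 1.29], [0.1, 2.45], [-1.04, 4.18], [0.21, 1.99], [-2.66, 2.66]. Speed limits (rad/s): [2.57, 2.57, 3.14, 3.14, 3.14, 3.14, 3.14].

### API

Orientations are given as a unit quaternion [x, y, z, w].
In Python, from station import sensors, snapshot, camera_info, manip gives the robot as it stands.
- The arm moves only by the shell command python3 -m handwheel 'ROWS' [FORCE]. ROWS is JSON, one flat list of numbers, 7 for each row, row after row: the shift along the world's x, y, z in m, then the turn, a rotation vector about the world's x, y, z in degrees, then the opening, from 0 (shut) to 1 (fully open). In form: [x, y, z, rx, ry, rz, claw, x, y, z, rx, ry, rz, claw, ...]. A call has 1 to 12 rows; each row shifts and turns the commanded pose from where the row before left it; what a row does not reach is not made up. A row lasts 1/12 s, in which the tool goes at most 41.7 mm and 7.16 degrees, less where a joint would pass 70% of its speed; a pose out of reach is approached as far as the arm can. A call with a gripper value outside its range is refused whole. The fingers move at their own pace and stop on an object; FORCE is the grip in N (left out, the last holds). Time passes only in rows, so rows that do not move let the fingers close. It gives the time, the measured TCP pose, the force, the opening and the grip force at its end, in the units of the state.
- sensors.state(): the state, without advancing time (a new reading comes with each control period).
- snapshot(name): name is "scene" or "top" or "wrist"; returns (picture, depth): 384x512x3 uint8, blue, green, red; 384x512 float32, m along the optical axis (not along the pixel's ray), 0 where there is no reading.
- camera_info(name): a dict with "K" (3x3 intrinsics, pixels), "rvec" (rotation vector, rad) and "tvec" (3), from world to camera coordinates, as OpenCV has them. Camera axes: x right, y down, z forward; pixel columns grow to the right and rows downward; lengths in m; the calibration is good to about 2 mm. A picture is of the moment at which its call begins: read the wrist's pose just before it. camera_info takes no time and is no camera call; for the wrist camera it gives the pose at the moment of the call.
- manip.sign_off(): hands the job in; it is judged then, once.
The state is a dict: "clock": time; "q": joint angles; "dq": joint speeds; "joint_torque": joint torques, N m; "position": TCP position; "tool_rot": TCP orientation; "force": force on the tool from outside, world axes, zero at the start; "moment": the same for the moment, N m; "finger_gap": finger opening in m; "gripper_force": force on a finger pad.
Only numpy, scipy, OpenCV 4.12 (cv2) and the standard library are available. Lean on these libraries where they do the work, as an engineer would, in place of code of your own. Each camera call takes 0.05 s, during which the arm holds its last target. There are 200 camera calls.

### The job

The sliding cover of the key box on the hall shelf has had things dumped on it: before you slide it, put everything that lies on the cover into the blue-lined catch-all tray. Then push the cover fully open to its stop, take the black car key out and lay it in the white key dish, put the red spectacles case from the tray away in its place in the box, lying flat, and slide the cover fully shut over it. The rest stays in the tray, the white charger stays in the box, and the key stand and the little potted plant stay where they are.

Things in the scene. Friction and masses are not known exactly. Their poses are not given: they have to be found in the camera images.
- keybox: fixed light-wood key box, 440 long (its x, away from the robot) x 290 wide (its y) x 54 high; origin at the centre of its underside. Front compartment (x -210 to -30, y -135 to 135, floor at z 8, front wall and divider 36 high, side walls 54) under the sliding cover, which lies 10 below the side walls; the rear (x -5 to 220) is a fixed deck, top at z 54, that the cover slides under
- cover (a joint): frosted sliding cover of the box, 220 x 268 x 6 thick, its top at z 44: 0 m = fully shut, 0.195 m = fully open against its stop (slides along the box's +x, away from the robot). Stays where it is left, about 1.5 N of friction. May start up to 12 mm ajar. Things left on it are caught by the deck's edge when it slides
- cover_grip (a point): top of the middle of the cover's steel grip bar, a bar along the box's y, 120 long, 12 thick (along x), standing 28 above the cover near its front edge. When the cover is fully open the bar is 2 from the deck's edge, so fingers that pinch it must stay above the deck (18 below this point)
- peg: large wooden clothes peg lying on its side, 96 long (its x), 26 wide at the middle, 22 high; origin at the centre of its underside. May be absent
- stopper: orange silicone bottle stopper standing on its cap: cap 46 in diameter and 14 high at the bottom, tapering plug above it 24 to 18 in diameter, 66 high in all; origin at the centre of the cap's outer face, z towards the plug's tip. May be absent
- brush: small dark-wood clothes brush lying on its bristles, 105 long (its x), 30 wide, 34 high; origin at the centre of its underside. May be absent
- case: red spectacles case, 108 long (its x), 36 wide, 26 high; origin at the centre of its underside. Always there; it just fits lying flat under the shut cover
- carkey: black car key with a steel loop, lying in the front compartment: fob 68 long (its x, from -46 to 22), 28 wide, 20 high, the thin loop reaching on to x 60; origin at the underside, on the centre line. The fob is the part to grip
- charger: white pocket charger, 92 long (its x), 34 wide, 22 high, lying in the front compartment beside the key, to be left in the box; origin at the centre of its underside
- tray: fixed catch-all tray of dark wood with a blue lining, 280 (its x) x 190 (its y) x 16 high, walls 6 thick, floor 6 above the shelf; origin at the centre of its underside. It stands left or right of the box
- dish: fixed round white key dish, 160 across the rim, flat inside 140 across, rim 16 high, floor 6 above the shelf; origin at the centre of its underside. It stands on the other side of the box from the tray
- pot: bystander: terracotta-coloured ceramic pot with a succulent, 60 across, about 75 high, standing on the rear deck of the box; origin at the centre of its underside
- keystand: bystander: clear acrylic key stand with a turntable base 110 across, 166 high, standing beyond the dish as seen from the robot; origin at the centre of its underside
Mind the look-alikes: they are no part of the job. There is more than one size of the peg; the one meant has the size given above.

How it is judged:
By the outcome, as a careful person would: the job done as asked, in the order asked, and still so for the second after the job is handed in, with the robot touching nothing.
Of peg, stopper, brush only 1 to 3 are there at a start; the rules pass over those that are not, and their reading is None.
At some moment in a run one of brush, peg, carkey may be knocked a few centimetres aside while the robot is not near it.
Once in a run the grip may slacken for a moment while it holds something.
It also fails if it takes over 210 s, if anything falls off the work surface, if the arm or the gripper's body presses on something with over 40 N, if the wrist force passes 120 N, or if a joint passes its speed limit or range.

## Working session

There is one attempt and no reset: what is moved stays moved. The work goes in short steps, Python scripts to look and compute and a shell command to move; the robot and the scene stay as the last step left them, time stands still between calls to the robot, and variables do not carry over. Pictures are saved under pics/ and viewed, at most 14 in all, crops included, and the job is handed in when it is done.

```bash
ls; mkdir -p pics
cat > h.py <<'E'
import numpy as np, cv2
from station import sensors, snapshot, camera_info, manip
def cam(n):
    c=camera_info(n); K=np.array(c["K"],float); R=cv2.Rodrigues(np.array(c["rvec"],float))[0]; t=np.array(c["tvec"],float).ravel()
    return K,R,t
def pts(depth,C):
    K,R,t=C; v,u=np.mgrid[0:depth.shape[0],0:depth.shape[1]]
    p=np.stack([(u-K[0,2])/K[0,0]*depth,(v-K[1,2])/K[1,1]*depth,depth],-1)
    return (p-t)@R
def ray(uv,z,C):
    K,R,t=C; o=-R.T@t; d=R.T@np.linalg.inv(K)@np.array([uv[0],uv[1],1.]); return o+d*(z-o[2])/d[2]
def proj(p,C):
    K,R,t=C; q=K@(R@np.array(p,float)+t); return q[:2]/q[2]
E
python3 - <<'E'
from h import *
for n in("top","scene"):
    C=cam(n); im,d=snapshot(n); cv2.imwrite(f"pics/{n}0.png",im); np.savez(f"pics/{n}0.npz",im=im,d=d,K=C[0],R=C[1],t=C[2])
    print(n,-C[1].T@C[2],C[0][0,0])
    a=np.load(f"pics/{n}0.npz")
a=cv2.imread("pics/top0.png");cv2.imwrite("pics/top0b.png",cv2.resize(a,(800,600)))
s=sensors.state();print(s["position"],s["tool_rot"],s["finger_gap"],s["clock"])
E
```

```text
pics
top [0.52772073 0.01156639 1.03140128] 348.04863900908276
scene [0.92556241 0.5104488  0.65653118] 389.2575042750344
[0.28040447 0.61342719 0.2303712 ] [ 2.12738505e-01  9.77108771e-01 -8.70546606e-04 -1.45051636e-04] 0.0853616579714342 0.1
```

View pics/top0b.png

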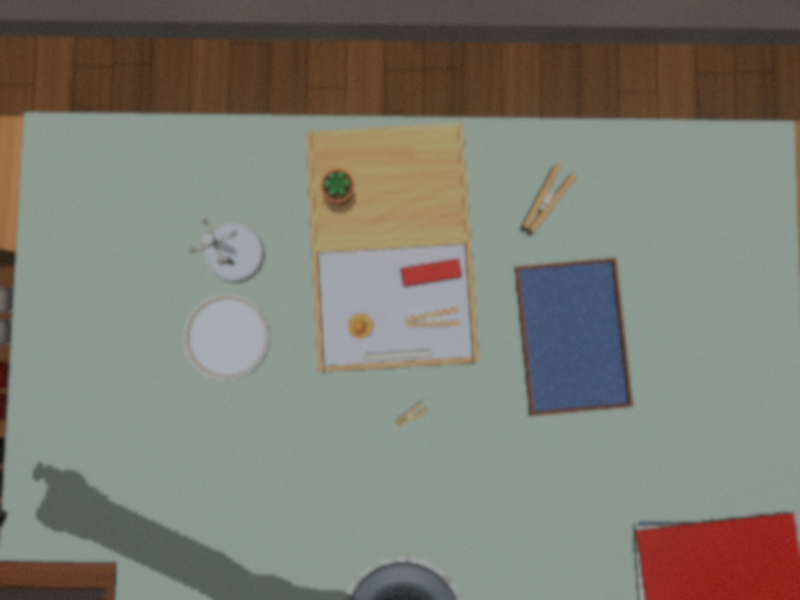

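View pics/scene0.png

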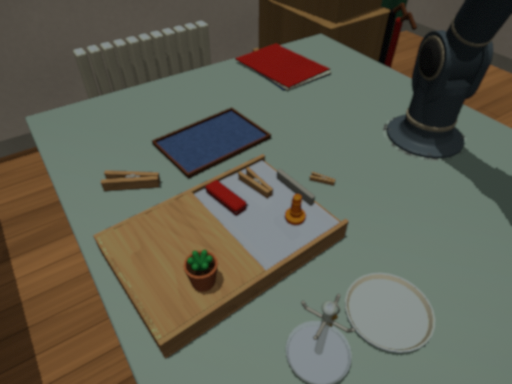

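The top view (800x600) shows the case at (431,272), the stopper at (360,325) and a peg at (432,318) on the cover. The grip bar is at (398,355), the tray at (574,336), the dish at (227,336), the pot at (338,187) and the key stand at (233,252). There are look-alike pegs at (548,200) and (410,412). No brush is visible. Next I measure these.

```bash
cat > m.py <<'E'
from h import *
def load(n):
    a=np.load(n); return a["im"],a["d"],(a["K"],a["R"],a["t"])
def blobs(im,lo,hi,minA=20):
    h=cv2.cvtColor(im,cv2.COLOR_BGR2HSV); m=cv2.inRange(h,np.array(lo),np.array(hi))
    n,l,s,c=cv2.connectedComponentsWithStats(m); return [(l==i,s[i],c[i]) for i in range(1,n) if s[i,4]>=minA]
def report(tag,im,d,C,lo,hi,minA=20,box=None):
    P=pts(d,C)
    for m,s,c in blobs(im,lo,hi,minA):
        p=P[m&(d>0)]
        if len(p)<5: continue
        med=np.median(p,0)
        if box and not(box[0]<med[0]<box[1] and box[2]<med[1]<box[3]): continue
        zt=np.percentile(p[:,2],90)
        ys,xs=np.nonzero(m); r=cv2.minAreaRect(np.array([ray((x,y),zt,C)[:2]*1000 for x,y in zip(xs,ys)],np.float32))
        bp=cv2.boxPoints(r); e0,e1=bp[1]-bp[0],bp[2]-bp[1]; e=e0 if np.hypot(*e0)>np.hypot(*e1) else e1
        print(tag,"px",c.round(0),"A",s[4],"med",med.round(3),"ztop",zt.round(3),"rect mm",np.round(r[0]),np.round(r[1]),"axis deg",round(np.degrees(np.arctan2(e[1],e[0]))%180,1))
E
python3 - <<'E'
from m import *
for n in("top","scene"):
    im,d,C=load(f"pics/{n}0.npz")
    B=(.3,1,-.5,.5)
    report(n+" red",im,d,C,(0,150,80),(6,255,255),60,B); report(n+" red2",im,d,C,(172,150,80),(180,255,255),60,B)
    report(n+" orange",im,d,C,(8,185,100),(22,255,255),15,B)
    report(n+" wood",im,d,C,(10,70,90),(28,184,255),40,B)
    report(n+" blue",im,d,C,(100,90,50),(125,255,255),300,B)
    P=pts(d,C)
    if n=="top":
        for px in [(230,203),(255,228),(276,210),(260,208),(206,208)]+[(x,226) for x in range(225,290,8)]: print(px,P[px[1],px[0]].round(3))
        for r in range(215,240,2): print(r,im[r,255],P[r,255].round(3))
E
```

```text
top red px [275. 174.] A 339 med [ 0.636 -0.043  0.069] ztop 0.071 rect mm [635. -43.] [27. 97.] axis deg 100.2
top wood px [249. 127.] A 8124 med [0.778 0.032 0.053] ztop 0.055 rect mm [685.  28.] [436. 286.] axis deg 4.2
top wood px [349. 128.] A 364 med [ 0.777 -0.256  0.03 ] ztop 0.033 rect mm [ 782. -256.] [ 43. 135.] axis deg 143.5
top wood px [230. 208.] A 184 med [0.539 0.079 0.059] ztop 0.108 rect mm [539.  78.] [39. 37.] axis deg 45.8
top blue px [367. 215.] A 5103 med [ 0.524 -0.317  0.006] ztop 0.009 rect mm [ 526. -316.] [261. 170.] axis deg 5.6
(230, 203) [0.554 0.083 0.057]
(255, 228) [0.486 0.012 0.071]
(276, 210) [ 0.536 -0.047  0.042]
(260, 208) [ 0.541 -0.002  0.064]
(206, 208) [0.539 0.151 0.044]
(225, 226) [0.489 0.097 0.042]
(233, 226) [0.489 0.074 0.043]
(241, 226) [0.491 0.05  0.068]
(249, 226) [0.491 0.028 0.07 ]
(257, 226) [0.491 0.006 0.07 ]
(265, 226) [ 0.492 -0.016  0.07 ]
(273, 226) [ 0.492 -0.038  0.075]
(281, 226) [ 0.491 -0.062  0.044]
(289, 226) [ 0.491 -0.084  0.044]
215 [172 165 162] [0.521 0.012 0.042]
217 [172 164 161] [0.516 0.012 0.042]
219 [17
[... 640 characters left out ...]
g 51.7
scene orange px [294. 217.] A 131 med [0.551 0.094 0.058] ztop 0.059 rect mm [547.  90.] [35. 38.] axis deg 127.0
scene wood px [180. 260.] A 14034 med [0.808 0.056 0.054] ztop 0.055 rect mm [688.  33.] [439. 289.] axis deg 4.2
scene wood px [256. 180.] A 243 med [ 0.554 -0.041  0.065] ztop 0.067 rect mm [560. -43.] [32. 96.] axis deg 92.5
scene wood px [130. 176.] A 433 med [ 0.783 -0.255  0.031] ztop 0.032 rect mm [ 785. -254.] [ 45. 135.] axis deg 147.5
scene wood px [322. 177.] A 113 med [ 0.38  -0.011  0.014] ztop 0.016 rect mm [378.  -8.] [22. 60.] axis deg 127.3
scene blue px [210. 140.] A 3104 med [ 0.534 -0.312  0.007] ztop 0.008 rect mm [ 525. -317.] [259. 164.] axis deg 5.9
```

Run:
```python
from m import *
a=cv2.imread("pics/top0.png")[145:280,110:420]; cv2.imwrite("pics/c1.png",cv2.resize(a,None,fx=2.58,fy=2.58,interpolation=cv2.INTER_CUBIC))
```

```text
(no output)
```

View pics/c1.png

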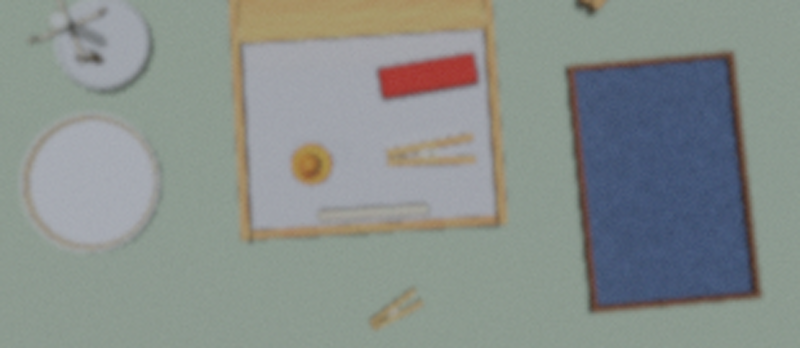

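The box sits at about (0.687, 0.030), yaw 4°. The cover top is at z≈0.043 and the bar top at about 0.072. The peg on the cover measures 96 mm, so it is the right one; the look-alikes are 135 and 60 mm. I'll move over the cover for a close look.

```bash
python3 -m handwheel '[0.015,-0.031,0.0035,0,0,-2.8,1,0.015,-0.031,0.0035,0,0,-2.8,1,0.015,-0.031,0.0035,0,0,-2.8,1,0.015,-0.031,0.0035,0,0,-2.8,1,0.015,-0.031,0.0035,0,0,-2.8,1,0.015,-0.031,0.0035,0,0,-2.8,1,0.015,-0.031,0.0035,0,0,-2.8,1,0.015,-0.031,0.0035,0,0,-2.8,1,0.015,-0.031,0.0035,0,0,-2.8,1,0.015,-0.031,0.0035,0,0,-2.8,1]'
python3 -m handwheel '[0.015,-0.031,0.0035,0,0,-2.8,1,0.015,-0.031,0.0035,0,0,-2.8,1,0.015,-0.031,0.0035,0,0,-2.8,1,0.015,-0.031,0.0035,0,0,-2.8,1,0.015,-0.031,0.0035,0,0,-2.8,1,0.015,-0.031,0.0035,0,0,-2.8,1,0.015,-0.031,0.0035,0,0,-2.8,1,0.015,-0.031,0.0035,0,0,-2.8,1,0.015,-0.031,0.0035,0,0,-2.8,1,0.015,-0.031,0.0035,0,0,-2.8,1,0,0,0,0,0,0,1,0,0,0,0,0,0,1]'
cat >> m.py <<'E'
def st():
    s=sensors.state(); R=__import__("scipy.spatial.transform",fromlist=["Rotation"]).Rotation.from_quat(s["tool_rot"]).as_matrix()
    yaw=(np.degrees(np.arctan2(R[1,1],R[0,1]))+90)%180-90
    print("t",round(s["clock"],1),"pos",np.round(s["position"],4),"closing deg",round(yaw,1),"tilt z",np.round(R[:,2],3),"gap",round(s["finger_gap"],4),"F",np.round(s["force"],1),"g",round(s["gripper_force"],1)); return s
def shot(n,tag):
    C=cam(n); im,d=snapshot(n); cv2.imwrite(f"pics/{tag}.png",im); np.savez(f"pics/{tag}.npz",im=im,d=d,K=C[0],R=C[1],t=C[2]); return im,d,C
E
python3 - <<'E'
from m import *
st(); im,d,C=shot("wrist","w1"); print("cam",(-C[1].T@C[2]).round(3),C[1][2].round(2))
report("red",im,d,C,(0,150,80),(6,255,255),60); report("orange",im,d,C,(8,185,100),(22,255,255),60)
report("wood",im,d,C,(10,70,90),(28,184,255),200)
E
```

```text
clock: 0.93
position: [0.4308, 0.3021, 0.2662]
tool_rot: [0.444, 0.896, -0.0, -0.0]
force: [1.6, 0.3, 0.1]
finger_gap: 0.0857
gripper_force: 0.0
clock: 1.93
position: [0.5808, -0.0085, 0.301]
tool_rot: [0.648, 0.761, -0.0, 0.0]
force: [0.3, 1.1, -0.2]
finger_gap: 0.0857
gripper_force: 0.0
t 1.9 pos [ 0.5808 -0.0085  0.301 ] closing deg 9.2 tilt z [-0.    -0.001 -1.   ] gap 0.0857 F [ 0.3  1.1 -0.2] g 0.0
cam [0.569 0.06  0.443] [ 0.04 -0.27 -0.96]
red px [294. 193.] A 1977 med [ 0.635 -0.036  0.069] ztop 0.07 rect mm [636. -38.] [ 33. 103.] axis deg 100.5
orange px [456.  78.] A 471 med [0.771 0.121 0.108] ztop 0.109 rect mm [777. 124.] [53. 56.] axis deg 97.8
orange px [235.  83.] A 984 med [0.541 0.084 0.058] ztop 0.109 rect mm [543.  81.] [37. 37.] axis deg 9.2
wood px [404. 143.] A 36477 med [0.77  0.046 0.053] ztop 0.054 rect mm [686.  31.] [438. 290.] axis deg 4.3
wood px [178. 117.] A 1361 med [0.469 0.036 0.035] ztop 0.036 rect mm [471.  16.] [  9. 270.] axis deg 94.2
wood px [224. 187.] A 451 med [ 0.545 -0.044  0.065] ztop 0.066 rect mm [545. -45.] [ 9. 94.] axis deg 92.6
wood px [237. 187.] A 458 med [ 0.562 -0.042  0.065] ztop 0.066 rect mm [562. -43.] [ 9. 95.] axis deg 101.9
wood px [336. 315.] A 513 med [ 0.75  -0.237  0.03 ] ztop 0.031 rect mm [ 750. -239.] [35. 63.] axis deg 150.6
```

View pics/w1.png

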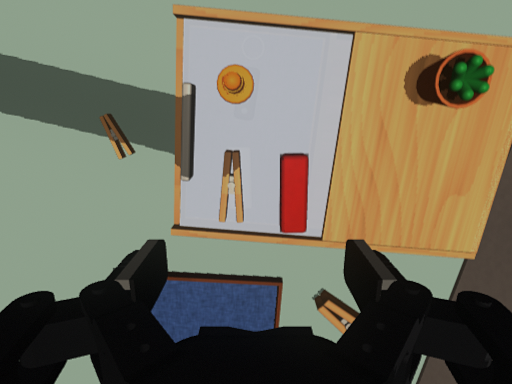

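Wrist camera: the case is at (0.636,-0.038), axis 100°. The peg is at (0.5535,-0.044), axis 97°. The stopper is at (0.543,0.082). I'll take the case first.

```bash
python3 -m handwheel '[0.0138,-0.0074,-0.0375,0,0,0.3,0.65,0.0138,-0.0074,-0.0375,0,0,0.3,0.65,0.0138,-0.0074,-0.0375,0,0,0.3,0.65,0.0138,-0.0074,-0.0375,0,0,0.3,0.65,0,0,-0.02,0,0,0,0.65,0,0,-0.02,0,0,0,0.65,0,0,-0.02,0,0,0,0.65,0,0,-0.02,0,0,0,0.65,0,0,-0.021,0,0,0,0.65,0,0,0,0,0,0,0.65]' 40
python3 -m handwheel '[0,0,0,0,0,0,0,0,0,0,0,0,0,0,0,0,0,0,0,0,0,0,0,0,0,0,0,0,0,0,0,0,0,0,0,0,0,0,0,0,0,0,0,0,0,0,0,0,0,0,0,0,0,0,0,0]' 40
```

```text
clock: 2.82
position: [0.6321, -0.0326, 0.0458]
tool_rot: [0.637, 0.771, -0.002, -0.004]
force: [-1.2, 1.1, -0.7]
finger_gap: 0.0557
gripper_force: 0.0
clock: 3.48
position: [0.6361, -0.0356, 0.051]
tool_rot: [0.639, 0.77, 0.0, 0.0]
force: [-1.1, 0.3, 4.0]
finger_gap: 0.0349
gripper_force: 43.0
```

```bash
python3 -m handwheel '[0,0,0.02,0,0,0,0,0,0,0.02,0,0,0,0,0,0,0.02,0,0,0,0,-0.005,-0.0343,0,0,0,0,0,-0.005,-0.0343,0,0,0,0,0,-0.005,-0.0343,0,0,0,0,0,-0.005,-0.0343,0,0,0,0,0,-0.005,-0.0343,0,0,0,0,0,-0.005,-0.0343,0,0,0,0,0,-0.005,-0.0343,0,0,0,0,0,-0.005,-0.0343,0,0,0,0,0,0,0,0,0,0,0,0]'
python3 -m handwheel '[0,0,-0.02,0,0,0,0,0,0,-0.02,0,0,0,0,0,0,-0.02,0,0,0,0,0,0,-0.02,0,0,0,0,0,0,-0.015,0,0,0,0,0,0,0,0,0,0,0,0,0,0,0,0,0,0]'
```

```text
clock: 4.48
position: [0.5918, -0.3207, 0.1109]
tool_rot: [0.643, 0.766, -0.003, 0.002]
force: [-1.7, -1.4, -0.3]
finger_gap: 0.035
gripper_force: 42.5
clock: 5.07
position: [0.5956, -0.31, 0.0147]
tool_rot: [0.639, 0.77, -0.0, -0.0]
force: [0.3, -1.0, -0.5]
finger_gap: 0.0351
gripper_force: 44.2
```

```bash
python3 -m handwheel '[0,0,0,0,0,0,0.65,0,0,0,0,0,0,0.65,0,0,0.03,0,0,0,0.65,0,0,0.04,0,0,0,0.65,0,0,0.04,0,0,0,0.65,-0.006,0.036,0.015,0,0,-0.6,0.65,-0.006,0.036,0.015,0,0,-0.6,0.65,-0.006,0.036,0.015,0,0,-0.6,0.65,-0.006,0.036,0.015,0,0,-0.6,0.65,-0.006,0.036,0.015,0,0,-0.6,0.65,-0.006,0.036,0,0,0,0,0.65,0,0,0,0,0,0,0.65]'
python3 - <<'E'
from m import *
st(); im,d,C=shot("wrist","w2")
report("red",im,d,C,(0,150,80),(6,255,255),60); report("orange",im,d,C,(8,185,100),(22,255,255),60)
report("wood",im,d,C,(10,70,90),(28,184,255),200)
E
```

```text
clock: 6.07
position: [0.56, -0.0848, 0.2017]
tool_rot: [0.654, 0.756, 0.003, -0.001]
force: [0.5, 0.6, -0.7]
finger_gap: 0.0554
gripper_force: 0.0
t 6.1 pos [ 0.56   -0.0848  0.2017] closing deg 8.3 tilt z [ 0.002  0.006 -1.   ] gap 0.0554 F [ 0.5  0.6 -0.7] g 0.0
red px [256. 325.] A 284 med [ 0.588 -0.271  0.03 ] ztop 0.032 rect mm [ 588. -271.] [32. 16.] axis deg 8.2
orange px [261.   7.] A 625 med [0.542 0.068 0.057] ztop 0.058 rect mm [542.  67.] [40. 13.] axis deg 8.4
orange px [312. 307.] A 105 med [ 0.657 -0.247  0.015] ztop 0.016 rect mm [ 657. -246.] [ 4. 53.] axis deg 95.9
wood px [179.  95.] A 1716 med [ 0.473 -0.011  0.035] ztop 0.036 rect mm [474. -26.] [  9. 191.] axis deg 94.1
wood px [441. 129.] A 28640 med [ 0.733 -0.012  0.053] ztop 0.054 rect mm [648. -10.] [358. 215.] axis deg 4.2
wood px [90. 78.] A 703 med [ 0.375 -0.008  0.013] ztop 0.015 rect mm [377. -11.] [21. 62.] axis deg 122.7
wood px [246. 139.] A 934 med [ 0.545 -0.042  0.065] ztop 0.066 rect mm [545. -46.] [ 9. 94.] axis deg 92.6
wood px [264. 139.] A 944 med [ 0.561 -0.04   0.065] ztop 0.066 rect mm [562. -45.] [ 9. 94.] axis deg 101.8
```

```bash
python3 -m handwheel '[-0.0035,0.0245,0,0,0,0,0.65,-0.003,0.0245,-0.02,0,0,0,0.65,0,0,-0.035,0,0,0,0.65,0,0,-0.035,0,0,0,0.65,0,0,-0.035,0,0,0,0.65,0,0,-0.015,0,0,0,0.65,0,0,-0.012,0,0,0,0.65,0,0,0,0,0,0,0.65,0,0,0,0,0,0,0.65]'
python3 -m handwheel '[0,0,0,0,0,0,0,0,0,0,0,0,0,0,0,0,0,0,0,0,0,0,0,0,0,0,0,0,0,0,0,0,0,0,0,0,0,0,0,0,0,0,0,0,0,0,0,0,0,0,0,0,0,0,0,0]' 40
```

```text
clock: 6.87
position: [0.5538, -0.046, 0.0487]
tool_rot: [0.659, 0.752, 0.0, 0.0]
force: [-0.2, -0.4, -0.3]
finger_gap: 0.0556
gripper_force: 0.0
clock: 7.53
position: [0.5546, -0.0453, 0.05]
tool_rot: [0.659, 0.753, 0.001, 0.001]
force: [-1.3, 0.1, 6.9]
finger_gap: 0.0256
gripper_force: 39.5
```

```bash
python3 -m handwheel '[0,0,0.02,0,0,0,0,0,0,0.02,0,0,0,0,0,0,0.02,0,0,0,0,-0.006,-0.034,0,0,0,0,0,-0.006,-0.034,0,0,0,0,0,-0.006,-0.034,0,0,0,0,0,-0.006,-0.034,0,0,0,0,0,-0.006,-0.034,0,0,0,0,0,-0.006,-0.034,0,0,0,0,0,-0.006,-0.034,0,0,0,0,0,-0.006,-0.034,0,0,0,0,0,0,0,0,0,0,0,0]'
python3 -m handwheel '[0,0,-0.02,0,0,0,0,0,0,-0.02,0,0,0,0,0,0,-0.02,0,0,0,0,0,0,-0.02,0,0,0,0,0,0,-0.015,0,0,0,0,0,0,0,0,0,0,0,0,0,0,0,0,0,0]'
python3 -m handwheel '[0,0,0,0,0,0,0.5,0,0,0,0,0,0,0.5,0,0,0.03,0,0,0,0.6,0,0,0.04,0,0,0,0.6,0,0,0.04,0,0,0,0.6,0.006,0.036,0.015,0,0,0,0.6,0.006,0.036,0.015,0,0,0,0.6,0.006,0.036,0.015,0,0,0,0.6,0.006,0.036,0.015,0,0,0,0.6,0.006,0.036,0.015,0,0,0,0.6,0.006,0.036,0,0,0,0,0.6,0.006,0.036,0,0,0,0,0.6]'
python3 -m handwheel '[0,0.036,0,0,0,0,0.7,0,0,0,0,0,0,0.7,0,0,0,0,0,0,0.7]'
python3 - <<'E'
from m import *
st(); im,d,C=shot("wrist","w3")
report("orange",im,d,C,(8,185,100),(22,255,255),60)
P=pts(d,C); m=(P[...,2]>.095)&(P[...,2]<.12)&(abs(P[...,0]-.543)<.04)&(abs(P[...,1]-.085)<.04); p=P[m]; print(p.mean(0),p.min(0),p.max(0))
m=(P[...,2]>.051)&(P[...,2]<.064)&(abs(P[...,0]-.543)<.04)&(abs(P[...,1]-.085)<.04); p=P[m]; print(p.mean(0),p.min(0),p.max(0))
im,d,C=shot("top","t3");B=(.3,.7,-.45,-.2)
report("red",im,d,C,(0,120,60),(6,255,255),40,B);report("wood",im,d,C,(10,70,60),(28,255,255),40,B)
E
```

```text
clock: 8.53
position: [0.5022, -0.3262, 0.1096]
tool_rot: [0.663, 0.749, -0.002, 0.003]
force: [-1.0, -1.5, -0.3]
finger_gap: 0.0258
gripper_force: 39.4
clock: 9.12
position: [0.5052, -0.3168, 0.0134]
tool_rot: [0.658, 0.753, -0.0, -0.0]
force: [-0.0, -0.3, -0.1]
finger_gap: 0.0257
gripper_force: 41.5
clock: 10.12
position: [0.548, -0.0635, 0.2007]
tool_rot: [0.659, 0.753, 0.002, 0.001]
force: [0.6, 0.0, 0.0]
finger_gap: 0.0514
gripper_force: 0.0
clock: 10.37
position: [0.5474, -0.0263, 0.199]
tool_rot: [0.656, 0.754, 0.001, 0.0]
force: [-1.1, -0.1, 0.1]
finger_gap: 0.0602
gripper_force: 0.0
t 10.4 pos [ 0.5474 -0.0263  0.199 ] closing deg 7.9 tilt z [ 0.001  0.001 -1.   ] gap 0.0602 F [-1.1 -0.1  0.1] g 0.0
orange px [265.  61.] A 1917 med [0.54  0.08  0.058] ztop 0.109 rect mm [539.  76.] [35. 35.] axis deg 144.6
[0.5400791  0.08242666 0.10618881] [0.52929358 0.07263983 0.09501115] [0.55097836 0.09274374 0.11110824]
[0.53992815 0.08087557 0.05667366] [0.51766021 0.06126874 0.05133205] [0.56273491 0.10634743 0.05971236]
red px [369. 191.] A 330 med [ 0.594 -0.317  0.031] ztop 0.034 rect mm [ 595. -315.] [ 28. 102.] axis deg 99.7
wood px [369. 222.] A 181 med [ 0.5   -0.313  0.027] ztop 0.029 rect mm [ 507. -316.] [29. 95.] axis deg 92.9
```

```bash
python3 -m handwheel '[-0.0015,0.022,0,0,0,0,0.6,-0.0015,0.022,0,0,0,0,0.6,-0.0015,0.022,0,0,0,0,0.6,-0.0015,0.022,0,0,0,0,0.6,-0.001,0.022,0,0,0,0,0.6,0,0,0,0,0,0,0.6,0,0,-0.03,0,0,0,0.6,0,0,-0.03,0,0,0,0.6,0,0,-0.035,0,0,0,0.6,0,0,-0.03,0,0,0,0.6,0,0,0,0,0,0,0.6,0,0,0,0,0,0,0.6]'
python3 -m handwheel '[0,0,0,0,0,0,0,0,0,0,0,0,0,0,0,0,0,0,0,0,0,0,0,0,0,0,0,0,0,0,0,0,0,0,0,0,0,0,0,0,0,0,0,0,0,0,0,0,0,0,0,0,0,0,0,0]' 40
```

```text
clock: 11.47
position: [0.5398, 0.0787, 0.0728]
tool_rot: [0.66, 0.752, -0.001, -0.0]
force: [-0.3, -0.3, 0.1]
finger_gap: 0.0514
gripper_force: 0.0
clock: 12.13
position: [0.5422, 0.0806, 0.0758]
tool_rot: [0.659, 0.752, 0.002, 0.001]
force: [-0.9, -2.0, 6.3]
finger_gap: 0.0208
gripper_force: 39.3
```

```bash
python3 -m handwheel '[0,0,0.02,0,0,0,0,0,0,0.03,0,0,0,0,-0.009,-0.031,0,0,0,0,0,-0.009,-0.031,0,0,0,0,0,-0.009,-0.031,0,0,0,0,0,-0.009,-0.031,0,0,0,0,0,-0.009,-0.031,0,0,0,0,0,-0.009,-0.031,0,0,0,0,0,-0.009,-0.031,0,0,0,0,0,-0.009,-0.031,0,0,0,0,0,-0.009,-0.031,0,0,0,0,0,-0.009,-0.031,0,0,0,0,0]'
python3 -m handwheel '[-0.009,-0.031,0,0,0,0,0,-0.007,-0.031,0,0,0,0,0,0,0,0,0,0,0,0,0,0,0,0,0,0,0,0,0,-0.03,0,0,0,0,0,0,-0.03,0,0,0,0,0,0,-0.02,0,0,0,0,0,0,-0.006,0,0,0,0,0,0,0,0,0,0,0,0,0,0,0,0,0,0]'
python3 - <<'E'
from m import *
st(); im,d,C=shot("scene","s4")
report("orange",im,d,C,(8,185,80),(22,255,255),15,(.35,.7,-.5,.2))
E
```

```text
clock: 13.13
position: [0.4501, -0.2305, 0.1244]
tool_rot: [0.658, 0.753, 0.001, 0.001]
force: [0.9, -0.1, -0.5]
finger_gap: 0.0204
gripper_force: 39.5
clock: 13.97
position: [0.4354, -0.2899, 0.0381]
tool_rot: [0.658, 0.753, 0.001, 0.0]
force: [0.9, -0.6, 0.1]
finger_gap: 0.0204
gripper_force: 39.5
t 14.0 pos [ 0.4354 -0.2899  0.0381] closing deg 7.8 tilt z [ 0.001  0.001 -1.   ] gap 0.0204 F [ 0.9 -0.6  0.1] g 39.5
orange px [245. 116.] A 17 med [ 0.436 -0.279  0.07 ] ztop 0.073 rect mm [ 443. -269.] [35.  8.] axis deg 57.8
orange px [244. 132.] A 95 med [ 0.441 -0.275  0.02 ] ztop 0.029 rect mm [ 445. -266.] [44. 37.] axis deg 58.3
```

```bash
python3 -m handwheel '[0,0,0,0,0,0,0.4,0,0,0,0,0,0,0.5,0,0,0,0,0,0,0.5,0,0,0.03,0,0,0,0.5,0,0,0.04,0,0,0,0.5,0,0,0.04,0,0,0,0.5,0,0.035,0.02,0,0,0,0.5,0,0.035,0.02,0,0,0,0.5,0,0.035,0,0,0,0,0.3,0,0.035,0,0,0,0,0.1,0,0.035,0,0,0,0,0,0,0.035,0,0,0,0,0]'
python3 -m handwheel '[0,0,0,0,0,0,0,0,0,0,0,0,0,0]'
python3 - <<'E'
from m import *
st()
def bar(im,d,C):
    P=pts(d,C); m=(P[...,2]>.064)&(P[...,2]<.08)&(P[...,0]>.465)&(P[...,0]<.505)&(abs(P[...,1]-.013)<.09)
    p=P[m]; r=cv2.minAreaRect((p[:,:2]*1000).astype(np.float32)); print(len(p),np.median(p[:,2]).round(4),r)
for f in("w1","w2","w3"): bar(*load(f"pics/{f}.npz"))
bar(*shot("wrist","w4"))
im,d,C=shot("top","t4");B=(.3,.7,-.45,.2)
report("red",im,d,C,(0,120,60),(6,255,255),40,B);report("wood",im,d,C,(10,70,60),(28,255,255),40,B)
E
```

```text
clock: 15.02
position: [0.434, -0.0794, 0.1878]
tool_rot: [0.659, 0.753, 0.001, 0.0]
force: [0.7, 1.4, 0.3]
finger_gap: 0.0004
gripper_force: 0.0
clock: 15.18
position: [0.4343, -0.0791, 0.1875]
tool_rot: [0.657, 0.754, 0.0, -0.0]
force: [-0.1, -1.0, -0.4]
finger_gap: 0.0002
gripper_force: 0.0
t 15.2 pos [ 0.4343 -0.0791  0.1875] closing deg 7.9 tilt z [ 0.  0. -1.] gap 0.0002 F [-0.1 -1.  -0.4] g 0.0
1017 0.0706 ((489.24322509765625, 16.364635467529297), (12.661406517028809, 119.39617156982422), 4.3165998458862305)
1956 0.0706 ((489.7054748535156, 9.670295715332031), (12.502205848693848, 106.190673828125), 4.34991455078125)
1891 0.0706 ((489.3831787109375, 16.267589569091797), (12.379852294921875, 119.12655639648438), 4.283958435058594)
2376 0.0706 ((489.2665100097656, 15.907123565673828), (12.589601516723633, 119.20945739746094), 4.232944488525391)
red px [369. 191.] A 339 med [ 0.595 -0.315  0.031] ztop 0.034 rect mm [ 595. -315.] [ 28. 102.] axis deg 100.1
wood px [368. 222.] A 183 med [ 0.5   -0.313  0.027] ztop 0.03 rect mm [ 507. -316.] [29. 95.] axis deg 92.9
wood px [359. 246.] A 202 med [ 0.437 -0.282  0.022] ztop 0.07 rect mm [ 439. -272.] [41. 42.] axis deg 116.6
```

```bash
python3 -m handwheel '[0.004,0.023,0,0,0,-1,0,0.004,0.023,0,0,0,-1,0,0.004,0.023,0,0,0,-1,0,0.0035,0.024,0,0,0,-0.6,0,0,0,-0.03,0,0,0,0,0,0,-0.03,0,0,0,0,0,0,-0.035,0,0,0,0,0,0,-0.036,0,0,0,0,0,0,0,0,0,0,0,0,0,0,0,0,0,0]'
python3 -m handwheel '[0.005,0.0004,0,0,0,0,0,0.01,0.0008,0,0,0,0,0,0.015,0.0011,0,0,0,0,0,0.017,0.0013,0,0,0,0,0,0.017,0.0013,0,0,0,0,0,0.017,0.0013,0,0,0,0,0,0.017,0.0013,0,0,0,0,0,0.017,0.0013,0,0,0,0,0,0.017,0.0013,0,0,0,0,0,0.015,0.0011,0,0,0,0,0,0.015,0.0011,0,0,0,0,0,0.01,0.0008,0,0,0,0,0]'
python3 -m handwheel '[0.01,0.0008,0,0,0,0,0,0.006,0.0005,0,0,0,0,0,0.004,0.0003,0,0,0,0,0,0,0,0,0,0,0,0,0,0,0,0,0,0,0]'
```

```text
clock: 16.12
position: [0.4488, 0.0102, 0.0553]
tool_rot: [0.683, 0.731, -0.002, -0.001]
force: [0.3, 0.6, -0.1]
finger_gap: 0.0002
gripper_force: 0.0
clock: 17.12
position: [0.6245, 0.0247, 0.0587]
tool_rot: [0.682, 0.731, 0.001, 0.001]
force: [-2.3, -1.5, 1.3]
finger_gap: -0.0
gripper_force: 1.0
clock: 17.53
position: [0.6421, 0.027, 0.0566]
tool_rot: [0.682, 0.732, 0.001, 0.0]
force: [0.1, -0.7, -0.8]
finger_gap: 0.0
gripper_force: 0.0
```

```bash
python3 -m handwheel '[0.004,0.0003,0,0,0,0,0,0.004,0.0003,0,0,0,0,0,0,0,0,0,0,0,0,0,0,0,0,0,0,0]'
python3 -m handwheel '[0.002,0.0002,0,0,0,0,0,0.002,0.0001,0,0,0,0,0,0,0,0,0,0,0,0,0,0,0,0,0,0,0]'
python3 - <<'E'
from m import *
st(); im,d,C=shot("top","t5"); P=pts(d,C); m=(P[...,2]>.062)&(P[...,2]<.08)&(P[...,0]>.63)&(P[...,0]<.7)&(abs(P[...,1]-.03)<.075); p=P[m]; print(cv2.minAreaRect((p[:,:2]*1000).astype(np.float32)),np.percentile(p,[5,95],axis=0).round(3))
E
```

```text
clock: 17.87
position: [0.6502, 0.0273, 0.0563]
tool_rot: [0.682, 0.732, 0.0, 0.0]
force: [0.7, -0.1, -0.6]
finger_gap: -0.0001
gripper_force: 0.0
clock: 18.2
position: [0.654, 0.0276, 0.0563]
tool_rot: [0.682, 0.732, 0.0, 0.0]
force: [-0.4, 0.3, -0.8]
finger_gap: -0.0
gripper_force: 0.2
t 18.2 pos [0.654  0.0276 0.0563] closing deg 4.0 tilt z [ 0.  0. -1.] gap -0.0 F [-0.4  0.3 -0.8] g 0.2Traceback (most recent call last):
  File "<stdin>", line 2, in <module>
    return _quantile_unchecked(
        a, q, axis, out, overwrite_input, method, keepdims, weights)
    return _ureduce(a,
                    func=_quantile_ureduce_func,
    ...<5 lines>...
                    overwrite_input=overwrite_input,
                    method=method)
    r = func(a, **kwargs)
    result = _quantile(arr,
                       quantiles=q,
    ...<2 lines>...
                       out=out,
                       weights=wgt)
    slices_having_nans = np.isnan(arr[-1, ...])
                                  ~~~^^^^^^^^^
IndexError: index -1 is out of bounds for axis 0 with size 0
```

```bash
python3 -m handwheel '[0.002,0.0002,0,0,0,0,0,0.002,0.0001,0,0,0,0,0,0,0,0,0,0,0,0,0,0,0,0,0,0,0]'
python3 -m handwheel '[0.002,0.0002,0,0,0,0,0,0.002,0.0001,0,0,0,0,0,0,0,0,0,0,0,0,0,0,0,0,0,0,0]'
python3 - <<'E'
from m import *
st(); im,d,C=shot("wrist","w5"); P=pts(d,C); m=(P[...,2]>.062)&(P[...,2]<.08)&(P[...,0]>.62)&(P[...,0]<.7)&(abs(P[...,1]-.03)<.085); p=P[m]; print(len(p),p[:,0].min() if len(p) else 0, np.percentile(p,[5,50,95],axis=0).round(3) if len(p) else 0)
E
```

```text
clock: 18.58
position: [0.6545, 0.0276, 0.0561]
tool_rot: [0.682, 0.731, -0.003, -0.003]
force: [-8.7, -0.2, 6.8]
finger_gap: -0.0002
gripper_force: 4.6
clock: 18.92
position: [0.6546, 0.0276, 0.0559]
tool_rot: [0.682, 0.731, -0.006, -0.006]
force: [-17.6, -1.2, 13.9]
finger_gap: -0.0001
gripper_force: 9.3
t 18.9 pos [0.6546 0.0276 0.0559] closing deg 4.0 tilt z [-0.017  0.    -1.   ] gap -0.0001 F [-17.6  -1.2  13.9] g 9.3
4661 0.6401964952534469 [[0.647 0.03  0.066]
 [0.669 0.053 0.071]
 [0.677 0.086 0.076]]
```

View pics/w5.png

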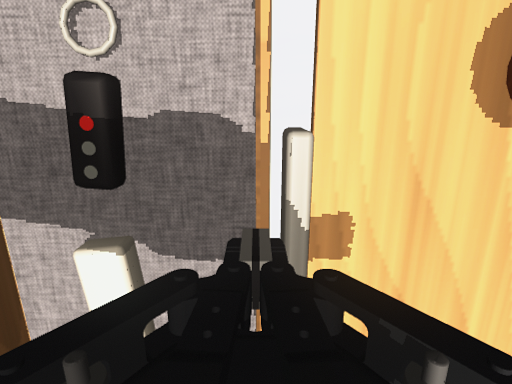

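The stop is reached: the force rises with no travel. The key's fob is at px (95,130) with its loop at (88,25), and the charger is at (108,275). I'll back off and measure from above.

```bash
python3 -m handwheel '[-0.015,-0.001,0,0,0,0,0,-0.01,-0.001,0,0,0,0,0,0,0,0.03,0,0,0,0,-0.02,-0.02,0.04,0,0,0,0,-0.02,-0.02,0.04,0,0,0,0,-0.02,-0.02,0.04,0,0,0,0,-0.02,-0.01,0.04,0,0,0,0.5,0,0,0,0,0,0,0.6,0,0,0,0,0,0,0.6]'
python3 - <<'E'
from m import *
st(); im,d,C=shot("wrist","w6"); P=pts(d,C)
def grp(tag,m):
    m=cv2.morphologyEx(m.astype(np.uint8),cv2.MORPH_OPEN,np.ones((3,3)))
    n,l,s,c=cv2.connectedComponentsWithStats(m)
    for i in range(1,n):
        if s[i,4]>60:
            p=P[l==i]; r=cv2.minAreaRect((p[:,:2]*1000).astype(np.float32)); print(tag,c[i].round(),s[i,4],np.round(r[0]),np.round(r[1]),round(r[2],1),"z",np.percentile(p[:,2],[10,50,90]).round(3))
inb=(P[...,0]>.475)&(P[...,0]<.662)&(P[...,1]>-.11)&(P[...,1]<.15)
grp("obj>.016",inb&(P[...,2]>.015)&(P[...,2]<.045)&(d>0))
m=(P[...,2]>.06)&(P[...,2]<.08)&(P[...,0]>.64)&(P[...,0]<.7)&(abs(P[...,1]-.03)<.08); grp("bar",m)
print("floor",np.median(P[inb][:,2]))
E
```

```text
clock: 19.72
position: [0.5688, -0.035, 0.2278]
tool_rot: [0.682, 0.731, 0.003, 0.002]
force: [-0.4, 0.4, -0.8]
finger_gap: 0.0359
gripper_force: 0.0
t 19.7 pos [ 0.5688 -0.035   0.2278] closing deg 3.9 tilt z [ 0.007  0.001 -1.   ] gap 0.0359 F [-0.4  0.4 -0.8] g 0.0
obj>.016 [251.  14.] 259 [554. 131.] [30. 24.] 3.7 z [0.017 0.019 0.02 ]
obj>.016 [345.  71.] 2483 [660.  53.] [ 14. 194.] 3.7 z [0.021 0.035 0.043]
obj>.016 [248.  67.] 1685 [554.  76.] [28. 68.] 0.6 z [0.024 0.027 0.028]
obj>.016 [177. 173.] 1120 [476. -36.] [ 11. 149.] 3.8 z [0.02  0.034 0.036]
obj>.016 [248. 172.] 2196 [562. -40.] [34. 92.] 10.2 z [0.027 0.029 0.03 ]
obj>.016 [316. 233.] 184 [ 650. -108.] [24.  2.] 3.5 z [0.019 0.03  0.042]
bar [364. 117.] 1819 [673.  30.] [ 13. 119.] 4.1 z [0.065 0.07  0.072]
floor 0.26581790480051837
```

View pics/w6.png

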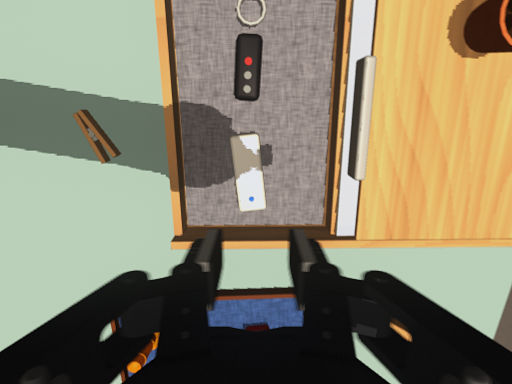

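The bar is at (0.673,0.030), so the cover is fully open. The fob is at (0.554,0.076), axis 91°, with the loop toward +y. The charger is at (0.562,-0.040). Next I measure the dish and the key stand.

```bash
python3 -m handwheel '[0,0,0,0,0,0,0.65,0,0,0,0,0,0,0.65]'
python3 - <<'E'
from m import *
for f in ("top0","scene0"):
    im,d,C=load(f"pics/{f}.npz"); P=pts(d,C)
    m=(P[...,2]>.011)&(P[...,2]<.022)&(P[...,1]>.2)&(P[...,1]<.45)&(P[...,0]>.4)&(P[...,0]<.62); p=P[m]; c,r=cv2.minEnclosingCircle((p[:,:2]*1000).astype(np.float32)); print(f,"rim",c,r,len(p))
    m=(P[...,2]>.004)&(P[...,2]<.011)&(P[...,1]>.2)&(P[...,1]<.45)&(P[...,0]>.4)&(P[...,0]<.62);p=P[m];c,r=cv2.minEnclosingCircle((p[:,:2]*1000).astype(np.float32)); print("floor",c,r,np.median(p,0).round(3))
    m=(P[...,2]>.03)&(P[...,2]<.2)&(P[...,1]>.2)&(P[...,1]<.45)&(P[...,0]>.4)&(P[...,0]<.8);p=P[m];print("stand",p.min(0).round(3),p.max(0).round(3))
im,d,C=shot("top","t6");print(P.shape);st()
E
```

```text
clock: 19.93
position: [0.5673, -0.0332, 0.2231]
tool_rot: [0.681, 0.732, -0.001, -0.001]
force: [0.1, -1.1, -0.7]
finger_gap: 0.0557
gripper_force: 0.0
top0 rim (514.9210205078125, 334.1708984375) 79.98748779296875 310
floor (498.4211730957031, 297.5838317871094) 134.58644104003906 [0.514 0.336 0.006]
stand [0.637 0.285 0.033] [0.713 0.361 0.166]
scene0 rim (516.5904541015625, 337.1510314941406) 80.33761596679688 860
floor (507.76910400390625, 344.0655517578125) 84.3404541015625 [0.517 0.34  0.006]
stand [0.638 0.288 0.032] [0.716 0.367 0.167]
(384, 512, 3)
t 20.0 pos [ 0.5673 -0.0332  0.2231] closing deg 4.1 tilt z [-0.003 -0.    -1.   ] gap 0.0555 F [-0.5  0.2 -0.2] g 0.0
```

```bash
python3 -m handwheel '[-0.003,0.027,0,0,0,-0.8,0.65,-0.003,0.027,0,0,0,-0.8,0.65,-0.003,0.027,0,0,0,-0.8,0.65,-0.004,0.028,0,0,0,-1,0.65,0,0,-0.035,0,0,0,0.65,0,0,-0.035,0,0,0,0.65,0,0,-0.035,0,0,0,0.65,0,0,-0.035,0,0,0,0.65,0,0,0,0,0,0,0.65,0,0,0,0,0,0,0.65]'
python3 - <<'E'
from m import *
st(); im,d,C=shot("top","t7"); P=pts(d,C); s=cam("scene"); im,d,C=shot("scene","s7"); P=pts(d,C)
m=(P[...,2]>.02)&(P[...,2]<.034)&(P[...,0]>.5)&(P[...,0]<.62)&(P[...,1]>.01)&(P[...,1]<.14)&(im.max(2)<110); p=P[m]; print(len(p),p.mean(0) if len(p) else 0,p.min(0) if len(p) else 0,p.max(0) if len(p) else 0)
E
```

```text
clock: 20.82
position: [0.5532, 0.075, 0.0827]
tool_rot: [0.703, 0.711, -0.002, -0.001]
force: [1.5, -0.2, -0.2]
finger_gap: 0.0556
gripper_force: 0.0
t 20.8 pos [0.5532 0.075  0.0827] closing deg 0.7 tilt z [-0.005 -0.002 -1.   ] gap 0.0556 F [ 1.5 -0.2 -0.2] g 0.0
326 [0.5568782  0.0813281  0.02660975] [0.54059383 0.04405878 0.02003207] [0.56946934 0.13311853 0.0319548 ]
```

Key unmoved. I'll descend and grasp it.

```bash
python3 -m handwheel '[0,0,-0.025,0,0,0,0.65,0,0,-0.025,0,0,0,0.65,0,0,-0.02,0,0,0,0.65,0,0,0,0,0,0,0.65,0,0,0,0,0,0,0.65]'
python3 -m handwheel '[0,0,0,0,0,0,0,0,0,0,0,0,0,0,0,0,0,0,0,0,0,0,0,0,0,0,0,0,0,0,0,0,0,0,0,0,0,0,0,0,0,0,0,0,0,0,0,0,0,0,0,0,0,0,0,0]' 40
```

```text
clock: 21.33
position: [0.5557, 0.0752, 0.0162]
tool_rot: [0.703, 0.711, 0.001, 0.001]
force: [-0.4, 0.6, -0.6]
finger_gap: 0.0554
gripper_force: 0.0
clock: 22.0
position: [0.5564, 0.0753, 0.017]
tool_rot: [0.703, 0.711, 0.002, 0.001]
force: [-0.9, -0.1, 7.5]
finger_gap: 0.027
gripper_force: 40.9
```

```bash
python3 -m handwheel '[0,0,0.02,0,0,0,0,0,0,0.03,0,0,0,0,0,0,0.03,0,0,0,0,-0.005,0.03,0,0,0,0,0,-0.005,0.03,0,0,0,0,0,-0.005,0.03,0,0,0,0,0,-0.005,0.03,0,0,0,0,0,-0.005,0.03,0,0,0,0,0,-0.005,0.03,0,0,0,0,0,-0.005,0.03,0,0,0,0,0,-0.005,0.031,0,0,0,0,0,0,0,0,0,0,0,0]'
python3 -m handwheel '[0,0,0,0,0,0,0,0,0,-0.02,0,0,0,0,0,0,-0.02,0,0,0,0,0,0,-0.02,0,0,0,0,0,0,-0.015,0,0,0,0,0,0,0,0,0,0,0,0,0,0,0,0,0,0]'
python3 - <<'E'
from m import *
st(); im,d,C=shot("scene","s8"); cv2.imwrite("pics/s8c.png",cv2.resize(im[160:384,200:512],None,fx=2,fy=2))
E
```

```text
clock: 23.0
position: [0.5121, 0.3251, 0.0956]
tool_rot: [0.7, 0.715, 0.002, -0.002]
force: [-0.3, 0.5, -0.2]
finger_gap: 0.0268
gripper_force: 40.0
clock: 23.58
position: [0.5148, 0.3144, 0.0197]
tool_rot: [0.704, 0.71, -0.001, 0.0]
force: [-0.1, -0.3, -0.3]
finger_gap: 0.0268
gripper_force: 39.9
t 23.6 pos [0.5148 0.3144 0.0197] closing deg 0.5 tilt z [-0.001 -0.001 -1.   ] gap 0.0268 F [-0.1 -0.3 -0.3] g 39.9
```

View pics/s8c.png

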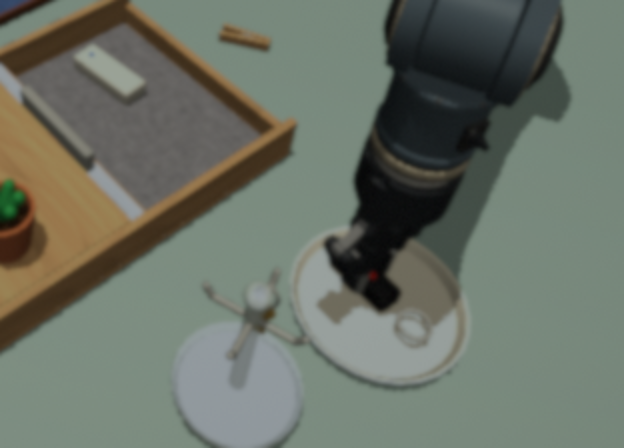

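The key is over the dish, with its loop at px (412,328) inside the rim. I'll lower it, release, and head for the tray.

```bash
python3 -m handwheel '[0,0,-0.002,0,0,0,0,0,0,-0.002,0,0,0,0,0,0,0,0,0,0,0,0,0,0,0,0,0,0.4,0,0,0,0,0,0,0.5,0,0,0,0,0,0,0.5,0,0,0.03,0,0,0,0.5,0,0,0.04,0,0,0,0.5,0,0,0.04,0,0,0,0.5,0,0,0.04,0,0,0,0.5,0,-0.04,0.03,0,0,0,0.5,0.005,-0.04,0,0,0,1,0.5]'
python3 -m handwheel '[0.005,-0.04,0,0,0,1,0.6,0.005,-0.04,0,0,0,1,0.6,0.005,-0.04,0,0,0,1,0.6,0.005,-0.04,0,0,0,1,0.6,0.005,-0.04,0,0,0,1,0.6,0.005,-0.04,0,0,0,1,0.6,0.005,-0.04,0,0,0,1,0.6,0.005,-0.04,0,0,0,1,0.6,0.005,-0.04,0,0,0,1,0.65,0.005,-0.04,0,0,0,0,0.65,0.005,-0.01,0,0,0,0,0.65,0,0,0,0,0,0,0.65]'
python3 - <<'E'
from m import *
st(); im,d,C=shot("wrist","w9");report("wred",im,d,C,(0,120,60),(6,255,255),40)
im,d,C=shot("top","t9");B=(.3,.7,-.45,.2);P=pts(d,C)
report("red",im,d,C,(0,120,60),(6,255,255),40,B);report("wood",im,d,C,(10,70,60),(28,255,255),40,B)
m=(P[...,1]>.25)&(P[...,1]<.42)&(P[...,0]>.43)&(P[...,0]<.6)&(im.max(2)<90);p=P[m];print("key",len(p),p.min(0).round(3),p.max(0).round(3))
E
```

```text
clock: 24.63
position: [0.5219, 0.2474, 0.1973]
tool_rot: [0.694, 0.72, 0.007, 0.001]
force: [1.9, -1.0, 1.3]
finger_gap: 0.0428
gripper_force: 0.0
clock: 25.63
position: [0.5745, -0.1725, 0.1911]
tool_rot: [0.641, 0.767, -0.001, 0.001]
force: [-0.4, 1.2, -0.1]
finger_gap: 0.0554
gripper_force: 0.0
t 25.6 pos [ 0.5745 -0.1725  0.1911] closing deg 10.2 tilt z [ 0.001 -0.003 -1.   ] gap 0.0554 F [-0.4  1.2 -0.1] g 0.0
wred px [252. 293.] A 2137 med [ 0.595 -0.308  0.031] ztop 0.032 rect mm [ 595. -310.] [ 34. 100.] axis deg 99.8
key 122 [0.503 0.283 0.02 ] [0.524 0.345 0.03 ]
```

```bash
python3 -m handwheel '[0.005,-0.035,0,0,0,0,0.65,0.005,-0.035,0,0,0,0,0.65,0.005,-0.035,0,0,0,0,0.65,0.0055,-0.034,0,0,0,0,0.65,0,0,-0.035,0,0,0,0.65,0,0,-0.035,0,0,0,0.65,0,0,-0.035,0,0,0,0.65,0,0,-0.03,0,0,0,0.65,0,0,-0.025,0,0,0,0.65,0,0,-0.018,0,0,0,0.65,0,0,0,0,0,0,0.65,0,0,0,0,0,0,0.65]'
python3 -m handwheel '[0,0,0,0,0,0,0,0,0,0,0,0,0,0,0,0,0,0,0,0,0,0,0,0,0,0,0,0,0,0,0,0,0,0,0,0,0,0,0,0,0,0,0,0,0,0,0,0,0,0,0,0,0,0,0,0]' 50
```

```text
clock: 26.73
position: [0.5953, -0.3036, 0.0121]
tool_rot: [0.637, 0.77, 0.0, -0.001]
force: [0.6, 0.3, 1.0]
finger_gap: 0.0559
gripper_force: 0.0
clock: 27.4
position: [0.5967, -0.3065, 0.015]
tool_rot: [0.638, 0.77, 0.001, 0.002]
force: [-0.2, 2.0, 6.3]
finger_gap: 0.0349
gripper_force: 51.9
```

```bash
python3 -m handwheel '[0,0,0.02,0,0,0,0,0,0,0.035,0,0,0,0,0,0,0.035,0,0,0,0,-0.0032,0.033,0,0,0,-0.6,0,-0.0032,0.033,0,0,0,-0.6,0,-0.0032,0.033,0,0,0,-0.6,0,-0.0032,0.033,0,0,0,-0.6,0,-0.0032,0.033,0,0,0,-0.6,0,-0.0032,0.033,0,0,0,-0.6,0,-0.0032,0.033,0,0,0,-0.6,0,-0.0032,0.033,0,0,0,-0.6,0,-0.0032,0.033,0,0,0,-0.7,0]'
python3 -m handwheel '[-0.0032,0.033,0,0,0,0,0,-0.0032,0.033,0,0,0,0,0,-0.0032,0.034,0,0,0,0,0,0,0,0,0,0,0,0,0,0,0,0,0,0,0]'
python3 - <<'E'
from m import *
st(); im,d,C=shot("scene","s10");report("red",im,d,C,(0,120,60),(6,255,255),30,(.3,.8,-.5,.2))
im,d,C=shot("wrist","w10");report("red",im,d,C,(0,120,60),(6,255,255),30,(.3,.8,-.5,.25))
E
```

```text
clock: 28.4
position: [0.5659, -0.0079, 0.1033]
tool_rot: [0.675, 0.738, 0.0, 0.0]
force: [0.6, 0.2, 0.0]
finger_gap: 0.0345
gripper_force: 51.0
clock: 28.82
position: [0.5563, 0.0936, 0.103]
tool_rot: [0.673, 0.74, 0.0, -0.0]
force: [-0.9, -0.7, -1.2]
finger_gap: 0.0345
gripper_force: 51.1
t 28.8 pos [0.5563 0.0936 0.103 ] closing deg 5.4 tilt z [ 0.     0.001 -1.   ] gap 0.0345 F [-0.9 -0.7 -1.2] g 51.1
red px [301. 205.] A 322 med [0.556 0.118 0.12 ] ztop 0.121 rect mm [560. 112.] [36. 62.] axis deg 92.9
red px [255. 167.] A 156 med [0.552 0.134 0.103] ztop 0.106 rect mm [552. 134.] [26.  1.] axis deg 5.3
red px [255. 248.] A 11544 med [0.555 0.099 0.119] ztop 0.12 rect mm [556.  95.] [34. 82.] axis deg 94.5
```

```bash
python3 -m handwheel '[0,0,-0.025,0,0,0,0,0,0,-0.025,0,0,0,0,0,0,-0.02,0,0,0,0,0,0,-0.01,0,0,0,0,0,0,-0.004,0,0,0,0,0,0,0,0,0,0,0,0,0,0,0,0,0,0]'
python3 -m handwheel '[0,0,-0.002,0,0,0,0,0,0,0,0,0,0,0]'
```

```text
clock: 29.5
position: [0.5576, 0.09, 0.0196]
tool_rot: [0.675, 0.738, 0.001, 0.001]
force: [0.4, 1.1, -1.0]
finger_gap: 0.035
gripper_force: 51.1
clock: 29.67
position: [0.5574, 0.0907, 0.0176]
tool_rot: [0.675, 0.738, 0.001, 0.0]
force: [-0.2, 0.4, -0.4]
finger_gap: 0.0349
gripper_force: 51.1
```

```bash
python3 -m handwheel '[0,0,-0.001,0,0,0,0,0,0,0,0,0,0,0.6,0,0,0,0,0,0,0.65,0,0,0,0,0,0,0.65,0,0,0.03,0,0,0,0.65,0,0,0.04,0,0,0,0.65,0,0,0.04,0,0,0,0.65,0,0,0.04,0,0,0,0.65,0.01,-0.03,0.02,0,0,0,0.65,0.01,-0.03,0,0,0,0,0.65,0.01,-0.03,0,0,0,-0.3,0.65,0.01,-0.03,0,0,0,-0.4,0.65]'
python3 -m handwheel '[0,0,0,0,0,0,0.5,0,0,0,0,0,0,0.5]'
python3 - <<'E'
from m import *
st(); im,d,C=shot("wrist","w11");report("red",im,d,C,(0,120,60),(6,255,255),100)
P=pts(d,C); m=(P[...,2]>.062)&(P[...,2]<.08)&(P[...,0]>.64)&(P[...,0]<.7)&(abs(P[...,1]-.03)<.08);p=P[m];print("bar",cv2.minAreaRect((p[:,:2]*1000).astype(np.float32)),np.median(p[:,2]))
m=(abs(P[...,0]-.557)<.03)&(abs(P[...,1]-.084)<.06)&(P[...,2]>.022);print("case z",np.percentile(P[m][:,2],[5,50,95,99.5]).round(4))
E
```

```text
clock: 30.67
position: [0.5972, -0.0303, 0.1867]
tool_rot: [0.679, 0.734, 0.001, 0.0]
force: [-0.3, 0.8, 0.2]
finger_gap: 0.0556
gripper_force: 0.0
clock: 30.83
position: [0.5967, -0.0319, 0.1858]
tool_rot: [0.681, 0.732, -0.0, 0.0]
force: [-0.1, 0.3, -0.4]
finger_gap: 0.0426
gripper_force: 0.0
t 30.8 pos [ 0.5967 -0.0319  0.1858] closing deg 4.2 tilt z [ 0.    -0.001 -1.   ] gap 0.0426 F [-0.1  0.3 -0.4] g 0.0
red px [222.  57.] A 4534 med [0.558 0.081 0.033] ztop 0.034 rect mm [558.  77.] [35. 98.] axis deg 94.3
bar ((673.2763061523438, 29.587135314941406), (12.93675708770752, 119.46075439453125), 4.248424053192139) 0.07046466484858124
case z [0.0285 0.0327 0.0341 0.0349]
```

View pics/w11.png

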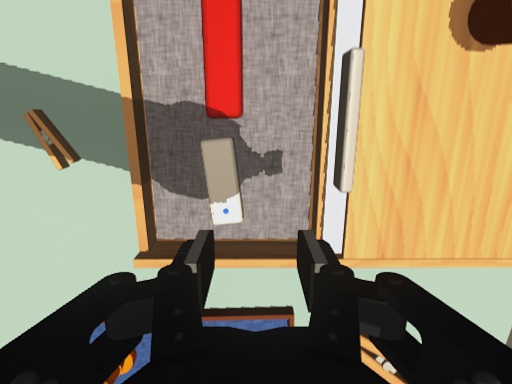

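The case lies flat (top z 0.034) at px (222,57), clear of the charger at (222,180). I'll pinch the bar above the deck.

```bash
python3 -m handwheel '[0.019,0.0155,0,0,0,0,0.45,0.019,0.0155,0,0,0,0,0.45,0.019,0.0155,0,0,0,0,0.45,0.0195,0.015,0,0,0,0,0.45,0,0,-0.03,0,0,0,0.45,0,0,-0.03,0,0,0,0.45,0,0,-0.03,0,0,0,0.45,0,0,-0.025,0,0,0,0.45,0,0,0,0,0,0,0.45,0,0,0,0,0,0,0.45]'
python3 -m handwheel '[0,0,-0.006,0,0,0,0.45,0,0,-0.006,0,0,0,0.45,0,0,0,0,0,0,0.45,0,0,0,0,0,0,0.45]'
```

```text
clock: 31.72
position: [0.6719, 0.034, 0.0695]
tool_rot: [0.678, 0.735, -0.001, -0.001]
force: [-0.1, -0.8, 0.7]
finger_gap: 0.0387
gripper_force: 0.0
clock: 32.05
position: [0.6735, 0.0323, 0.0595]
tool_rot: [0.679, 0.734, 0.001, 0.0]
force: [-1.1, -0.4, 0.5]
finger_gap: 0.0383
gripper_force: 0.0
```

```bash
python3 -m handwheel '[0,0,0,0,0,0,0,0,0,0,0,0,0,0,0,0,0,0,0,0,0,0,0,0,0,0,0,0,0,0,0,0,0,0,0,0,0,0,0,0,0,0,0,0,0,0,0,0,0,0,0,0,0,0,0,0]' 40
python3 -m handwheel '[-0.005,-0.0004,0,0,0,0,0,-0.01,-0.0008,0,0,0,0,0,-0.015,-0.0011,0,0,0,0,0,-0.017,-0.0013,0,0,0,0,0,-0.017,-0.0013,0,0,0,0,0,-0.017,-0.0013,0,0,0,0,0,-0.017,-0.0013,0,0,0,0,0,-0.017,-0.0013,0,0,0,0,0,-0.017,-0.0013,0,0,0,0,0,-0.017,-0.0013,0,0,0,0,0,-0.015,-0.0011,0,0,0,0,0,-0.01,-0.0008,0,0,0,0,0]'
python3 -m handwheel '[-0.006,-0.0005,0,0,0,0,0,-0.004,-0.0003,0,0,0,0,0,0,0,0,0,0,0,0,0,0,0,0,0,0,0]'
```

```text
clock: 32.72
position: [0.6737, 0.0321, 0.0595]
tool_rot: [0.679, 0.734, 0.001, 0.0]
force: [-1.6, -0.4, 6.2]
finger_gap: 0.0104
gripper_force: 42.3
clock: 33.72
position: [0.4989, 0.0193, 0.0595]
tool_rot: [0.679, 0.734, 0.001, 0.0]
force: [2.1, 1.6, 3.4]
finger_gap: 0.011
gripper_force: 42.0
clock: 34.05
position: [0.489, 0.0186, 0.0594]
tool_rot: [0.679, 0.734, 0.0, -0.0]
force: [-1.9, 1.3, 10.1]
finger_gap: 0.0108
gripper_force: 42.8
```

```bash
python3 -m handwheel '[-0.004,-0.0003,0,0,0,0,0,-0.004,-0.0003,0,0,0,0,0,0,0,0,0,0,0,0,0,0,0,0,0,0,0]'
python3 -m handwheel '[-0.003,-0.0002,0,0,0,0,0,-0.001,0,0,0,0,0,0,0,0,0,0,0,0,0,0,0,0,0,0,0,0]'
```

```text
clock: 34.38
position: [0.4815, 0.018, 0.0595]
tool_rot: [0.679, 0.734, 0.001, 0.0]
force: [-1.1, 2.9, 8.4]
finger_gap: 0.0107
gripper_force: 42.7
clock: 34.72
position: [0.4791, 0.0179, 0.0594]
tool_rot: [0.679, 0.734, 0.002, 0.001]
force: [4.9, 2.4, 4.1]
finger_gap: 0.0109
gripper_force: 42.2
```

```bash
python3 -m handwheel '[-0.003,-0.0002,0,0,0,0,0,-0.001,0,0,0,0,0,0,0,0,0,0,0,0,0,0,0,0,0,0,0,0]'
```

```text
clock: 35.05
position: [0.4791, 0.0178, 0.0595]
tool_rot: [0.679, 0.734, 0.004, 0.005]
force: [14.1, 2.5, -6.9]
finger_gap: 0.0108
gripper_force: 40.8
```

The shut stop is confirmed: 14 N with no travel, and 194.6 mm moved in all. I'll relax, release, retreat and verify.

```bash
python3 -m handwheel '[0.004,0.0003,0,0,0,0,0,0,0,0,0,0,0,0.25,0,0,0,0,0,0,0.45,0,0,0,0,0,0,0.45,0,0,0,0,0,0,0.45,0,0,0.03,0,0,0,0.45,0,0,0.04,0,0,0,0.45,0,0,0.04,0,0,0,0.45,0.01,-0.02,0.04,0,0,0,0.45,0,-0.02,0.02,0,0,0,0.45,0,0,0,0,0,0,0.45,0,0,0,0,0,0,0.45]'
python3 - <<'E'
from m import *
st(); im,d,C=shot("wrist","w12"); P=pts(d,C)
m=(P[...,2]>.062)&(P[...,2]<.08)&(P[...,0]>.45)&(P[...,0]<.52)&(abs(P[...,1]-.015)<.08);p=P[m];print("bar",cv2.minAreaRect((p[:,:2]*1000).astype(np.float32)))
im,d,C=shot("top","t12"); a=im[80:300,100:420]; b,_,_=shot("scene","s12")
cv2.imwrite("pics/t12c.png",cv2.resize(a,None,fx=2.5,fy=2.5)); cv2.imwrite("pics/s12c.png",b)
E
```

```text
clock: 36.05
position: [0.4861, -0.0218, 0.2258]
tool_rot: [0.68, 0.733, 0.001, 0.0]
force: [0.4, -0.0, -1.2]
finger_gap: 0.0386
gripper_force: 0.0
t 36.0 pos [ 0.4861 -0.0218  0.2258] closing deg 4.3 tilt z [ 0.001  0.001 -1.   ] gap 0.0386 F [ 0.4 -0.  -1.2] g 0.0
bar ((478.8262634277344, 15.54037857055664), (11.545961380004883, 118.04608917236328), 4.366096496582031)
```

View pics/t12c.png

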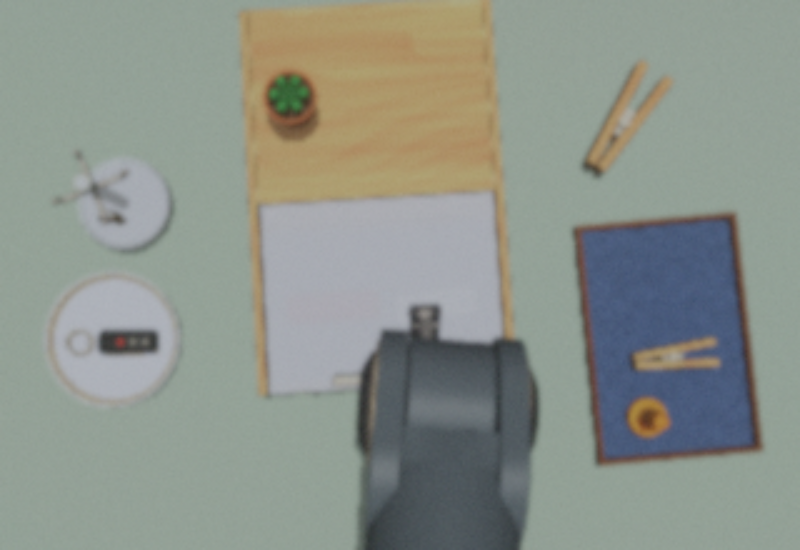

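View pics/s12c.png

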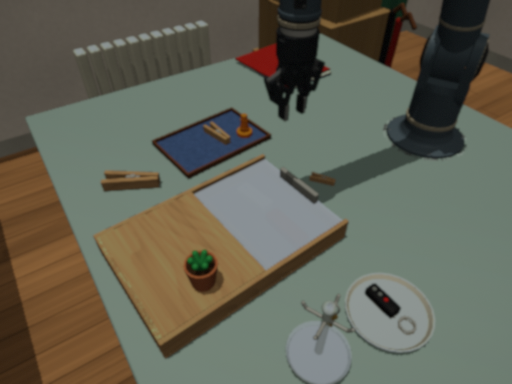

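The cover is shut. The key lies flat in the dish (t12c px 115,342), and the peg (675,355) and stopper (650,417) are in the tray. The pot and key stand have not moved.

```bash
python3 -c "
from station import manip; print(manip.sign_off())"
```

```text
the job is handed in; nothing more can be done
None
```

The job is done and handed in: the peg and stopper are in the tray, the car key is in the dish, and the case lies flat in the box beside the charger with the cover shut to its stop.

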